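# Take the spice caddy down from its deep hook

## Robot

A 6-joint arm with a two-finger parallel gripper is mounted at the origin on a cart in front of the work surface, level with it; the furniture and walls round the work are solid. World frame = base frame: x ahead of the robot, y to its left, z up, the work surface at z = 0. Lengths are in m, angles in rad, forces in N, time in s.
With the tool pointing down it reaches from about 0.3 to 0.775 m from the base axis. Payload 14.6 kg.
Tool frame: the origin (TCP) lies at the very end of the fingers, on their centre line; the grasp point (between the pads) lies 19 mm behind it; z points along the fingers, y is the line along which they close (so a half turn about z gives the same grasp; the last joint's range is limited). The gripper opens to 94 mm and grips with 3 to 60 N. Pads are 16 mm wide; open, the fingers measure 119 mm over their backs; the gripper's body (75 mm by 177 mm) begins 78 mm behind the grasp point.
Start: joints at [1.124, 0.3, 1.521, -0, 1.321, -0.067], TCP at [0.204, 0.511, 0.177] pointing down, gripper open.
Joint ranges: [-3.03, 3.03], [-0.79, 2.21], [0.23, 2.52], [-1.04, 4.18], [0, 3.07], [-2.55, 2.55]. Speed limits (rad/s): [2.22, 2.22, 2.57, 3.14, 3.14, 3.14].

## Interface

Orientations are given as [roll, pitch, yaw] about the fixed x, y, z axes, in that order (R = Rz(yaw) Ry(pitch) Rx(roll)).
In Python, from station import * gives the robot as it stands.
- The arm moves only by the tool jog_arm, never from a script. Its argument "rows" is a list of rows, each a list of 3 entries, a list of its own where there are three numbers: the shift along the tool's x, y, z in m, then the turn about the tool's z in degrees, then the finger opening in m, from 0 to 0.094. A call has 1 to 12 rows; each row shifts and turns the commanded pose from where the row before left it, along the tool's axes as they then stand; what a row does not reach is not made up. A row lasts 1/12 s, in which the tool goes at most 41.7 mm and 7.16 degrees, less where a joint would pass 70% of its speed; a pose out of reach is approached as far as the arm can. A call is refused whole if a number of a shift passes 0.0417 or a number of a turn 7.16, either way. A call with a gripper value outside its range is refused whole. The fingers move at their own pace and stop on an object; "squeeze" is the grip in N (left out, the last holds). Time passes only in rows, so rows that do not move let the fingers close. It gives the time, the measured TCP pose, the force, the opening and the grip force at its end, in the units of the state.
- get_obs(): the state, without advancing time (a new reading comes with each control period).
- camera(name): name is "scene" or "top" or "wrist"; returns a dict with "image" (480x640x3 uint8, red, green, blue), "range_z" (480x640 float32, m along the optical axis (not along the pixel's ray), 0 where there is no reading), "K" (3x3 intrinsics, pixels), "k1" (the pictures are not rectified: a ray, as slopes to the right and down, at radius r is drawn at 1 + k1 r^2 times it, then the intrinsics apply), "world_from_camera" (4x4, takes a point from camera to world coordinates); the wrist camera has in their place "T_tool_cam" (4x4, takes a point from camera to tool coordinates, whose origin is the TCP and whose axes are the flange's). Camera axes: x right, y up, looking along -z (the intrinsics and any distortion apply to the point x, -y, -z); pixel columns grow to the right and rows downward; lengths in m; the calibration is good to about 2 mm. A picture is of the moment at which its call begins: read the wrist's pose just before it.
- hand_in(): hands the job in; it is judged then, once.
Trained networks look in a picture, given as the dict that the camera call returned (one of the last four; its "shot" number tells which), for a name from the list of things; names that differ only in an ending like _2 or _b are one class to them, and where a whole thing is asked for, a point or a joint stands for the part that bears it (a point fixed in the world has none). Each returns a list of dicts, best first, with "p" (0 to 1); they miss things now and then, are a little off and sometimes report something else, mostly with a low value. They report only what shows in the picture. A call takes as long as a camera call.
- search_frame(label, picture): "at" ([column, row] as shares, 0 to 1, of the picture: columns of its width, rows of its height, amid what is visible of it).
- spot_point(label, picture): "at" ([column, row] as shares, 0 to 1, of the picture: columns of its width, rows of its height: a listed point, or the origin of a listed thing).
The state is a dict: "time_s": time; "qpos": joint angles; "joint_vel": joint speeds; "tau": joint torques, N m; "ee_pos": TCP position; "eef_rot": TCP orientation; "force": force on the tool from outside, world axes, zero at the start; "moment": the same for the moment, N m; "grip_width": finger opening in m; "grip_force": force on a finger pad.
Only numpy, scipy, OpenCV 4.12 (cv2) and the standard library are available. Lean on these libraries where they do the work, as an engineer would, in place of code of your own. Each camera call takes 0.05 s, during which the arm holds its last target. There are 200 camera calls.

## Task

Take the white spice caddy down from its hook stand by its wooden grip: lift it until its bar is past the tip of the deep hook, gently pushing up the spring keeper above on the way, then draw it out towards the robot without forcing anything, and keep it level all the while. Set the caddy down gently, upright, in the middle of the cork mat and let go; leave the jar, the shaker and the little carton where they stand.

Things in the scene. Friction and masses are not known exactly. Their poses are not given: they have to be found in the camera images.
- caddy_grip (a point): Centre of the square dark-wood grip (22 x 22 mm, 34 mm high, flat upright sides) on the caddy's central stem, 78 mm above its underside, nearly over its centre of mass (about 0.18 kg). The caddy's axes: z up, x towards the stand's plate. Close on it softly from above along y (free on both sides), then grip firmly (60 N or more); hook and plate are 55 mm or more away in +x.
- caddy_base (a point): Middle of the underside of the loose white caddy's open tray: 104 mm (x) by 120 mm (y), 40 mm high, so the grip stands 21 to 55 mm above its rim. Its flat back leans on the stand's rubber bumper; so bar and back rub a little as the lift begins, unless the front is tipped up by about 1.5 degrees.
- caddy_bar (a point): Middle of the caddy's hanging bar: square steel, 10 x 10 mm, 66 mm long along y, held by an arm at each end behind the tray's raised back panel (68 mm wide, its top 67 mm above the tray's underside); 72 mm in +x from the grip's centre and 18 mm below it. Axes as the caddy's.
- stand: Fixed hook stand; origin under the centre of its 170 x 130 x 10 mm dark steel base, z up, x from the robot's side towards its upright white plate (76 mm wide, 190 mm high, front face at x = +35 mm; a 10 mm rubber bumper, 48 mm up, stands 29 mm out of it). The caddy hangs in front of the plate, its axes along the stand's. The caddy must never press on stand, hook or keeper with more than 35 N.
- saddle (a point): Point on the stand (its axes) where the bar rests, 95 mm above the worktop. In front of the bar stands the flat tip of a deep steel hook, 14 mm wide, 5 to 15 mm from here towards -x, square on top. The hook's setting differs each time: its top is 20 to 52 mm above the saddle and is not measured. Over it the bar is free once drawn 22 mm to -x.
- slot (a point): Middle of the slot in the plate's front, 140 mm up, in which hook and keeper are set together. The dark keeper block over the bar has its underside 1 mm above the tip's top, at any setting. It yields upwards at about 4 N, then 0.15 N per mm more, to a hard stop at 12 mm. The lifted bar meets it after 11 to 43 mm (felt) and must push it up 9 to 12 mm to pass over the tip.
- mat_top (a point): Middle of the upper face of the fixed cork mat, 180 x 170 mm, 6 mm thick, lying on the worktop; z up. An upright panel of the shelf unit stands behind and left of it: swing the arm past well in front of that (within 0.4 m of the base).
- spice_jar_mid (a point): Bystander: glass spice jar, 43 mm across, 108 mm high, beside the stand; point half-way up.
- shaker_mid (a point): Bystander: glass shaker with grey cap, 44 mm across, 90 mm high; point half-way up.
- carton_mid (a point): Bystander: small dark red carton, 39 x 66 x 74 mm, standing; point half-way up.

How it is judged:
On the way:
1. the caddy's bar is lifted over the hook's tip and drawn clear of the hook (more than 30 mm out of the saddle towards the robot), nothing of the caddy touching the stand (x of caddy_bar in the frame of stand below -0.004 m and contact force between caddy and stand below 0.1 N), for 0.1 s.
At the end, for the whole second after the job is handed in: The caddy stands upright (within 0.08 rad) and at rest on the cork mat, its middle within 25 mm of the mat's middle, carried by the mat (horizontal distance between caddy_grip and mat_top below 0.025 m and angle between caddy_grip's own z axis and vertical below 0.08 rad and z of caddy_grip in the frame of mat_top below 0.082 m and contact force between caddy and mat above 1 N and linear speed of caddy below 0.02 m/s); the robot touches nothing.
It fails at once if the caddy is tilted by more than 0.08 rad (angle between caddy_grip's own z axis and vertical above 0.08 rad).
It fails at once if the caddy presses on the hook stand (hook, keeper, saddle or plate) with more than 35 N (contact force between caddy and stand above 35 N).
It fails at once if the caddy is set on the mat with more than 40 N (contact force between caddy and mat above 40 N).
It fails at once if the jar, shaker or carton is moved more than 15 mm (distance of any of spice_jar_mid, shaker_mid, carton_mid from where it was at the start of the episode above 0.015 m).
It also fails if it takes over 64 s, if anything falls off the work surface, if the arm or the gripper's body presses on something with over 40 N, if the wrist force passes 120 N, or if a joint passes its speed limit or range.

## Working session

There is one attempt and no reset: what is moved stays moved. The work goes in short steps, Python scripts to look and compute and a tool call to move; the robot and the scene stay as the last step left them, time stands still between calls to the robot, and variables do not carry over. Pictures are saved under pics/ and viewed, at most 10 in all, crops included, and the job is handed in when it is done.

Besides the shell and the picture viewer there is one more tool, called after "Request:" in YAML: its name, and indented under it one key for each argument. jog_arm: Moves the arm, as the interface text tells. Its arguments: {"type":"object","properties":{"rows":{"type":"array","items":{"type":"array"}},"squeeze":{"type":"number"}},"required":["rows"]}

```bash
ls; mkdir -p pics; cat > h.py <<'E'
from station import *
import numpy as np, cv2
from scipy.spatial.transform import Rotation as R
def T_of(c,o=None):
    if 'world_from_camera' in c: return np.array(c['world_from_camera'])
    T=np.eye(4);T[:3,:3]=R.from_euler('xyz',o['eef_rot']).as_matrix();T[:3,3]=o['ee_pos'];return T@np.array(c['T_tool_cam'])
def ray(c,u,v):
    K=np.array(c['K']);d=np.array([(u-K[0,2])/K[0,0],(v-K[1,2])/K[1,1]]);s=d.copy()
    for _ in range(20): s=d/(1+c['k1']*(s@s))
    return np.array([s[0],-s[1],-1])
def pt(c,u,v,o=None,z=None,rng=None):
    T=T_of(c,o);r=T[:3,:3]@ray(c,u,v);p=T[:3,3]
    if z is not None: return p+r*(z-p[2])/r[2]
    if rng is None:
        w=c['range_z'][max(0,int(v)-2):int(v)+3,max(0,int(u)-2):int(u)+3];rng=np.median(w[w>0]) if (w>0).any() else np.nan
    return p+r*rng
def save(c,n): cv2.imwrite('pics/'+n+'.png',cv2.cvtColor(c['image'],cv2.COLOR_RGB2BGR))
E
python3 - <<'E'
from h import *
np.set_printoptions(precision=3,suppress=True)
o=get_obs();print(o)
Z=dict(caddy_grip=None,caddy_base=None,caddy_bar=None,saddle=.095,slot=.14,stand=0,mat_top=.006,spice_jar_mid=.054,shaker_mid=.045,carton_mid=.037)
for n in ['scene','top']:
    c=camera(n);save(c,n);print(n,T_of(c)[:3,3],c['k1'])
    for l,z in Z.items():
        for d in spot_point(l,c)[:2]:
            u,v=d['at'][0]*640,d['at'][1]*480
            print(l,round(d['p'],2),int(u),int(v),pt(c,u,v), pt(c,u,v,z=z) if z is not None else '')
E
```

```text
pics
{'time_s': 0.0, 'qpos': array([ 1.124,  0.3  ,  1.522, -0.   ,  1.321, -0.067]), 'joint_vel': array([-0.001,  0.002, -0.   ,  0.002,  0.001, -0.001]), 'tau': array([ -0.003, -53.181, -35.272,   0.071,   0.024,  -0.   ]), 'ee_pos': array([0.204, 0.511, 0.177]), 'eef_rot': array([-3.14 , -0.   ,  2.762]), 'force': array([ 0.058, -1.048, -0.889]), 'moment': array([ 0.008,  0.001, -0.017]), 'grip_force': 0.0, 'grip_width': 0.09395920503265272}
scene [ 0.148 -0.443  0.862] -0.060780349253949546
caddy_grip 0.95 381 293 [ 0.52  -0.122  0.133] 
caddy_grip 0.21 218 217 [0.386 0.322 0.071] 
caddy_base 0.59 379 317 [ 0.521 -0.126  0.045] 
caddy_bar 0.86 406 278 [ 0.594 -0.121  0.118] 
slot 0.73 408 265 [ 0.603 -0.111  0.146] [ 0.606 -0.108  0.14 ]
slot 0.39 378 315 [ 0.52  -0.124  0.053] [ 0.48  -0.158  0.14 ]
mat_top 0.59 265 255 [0.436 0.196 0.004] [0.436 0.194 0.006]
spice_jar_mid 0.94 455 334 [ 0.592 -0.264  0.088] [ 0.612 -0.256  0.054]
shaker_mid 0.87 290 208 [0.543 0.233 0.074] [0.557 0.257 0.045]
shaker_mid 0.5 380 316 [ 0.524 -0.125  0.046] [ 0.524 -0.125  0.045]
carton_mid 0.62 213 217 [0.377 0.333 0.068] [0.386 0.364 0.037]
top [0.327 0.093 1.316] -0.05464022726015892
caddy_grip 0.92 386 245 [ 0.526 -0.116  0.135] 
caddy_base 0.56 383 252 [ 0.518 -0.12   0.062] 
caddy_bar 0.73 383 222 [ 0.59  -0.111  0.121] 
saddle 0.82 385 222 [ 0.59  -0.115  0.121] [ 0.596 -0.119  0.095]
slot 0.78 383 215 [ 0.603 -0.107  0.145] [ 0.604 -0.108  0.14 ]
stand 0.73 378 236 [ 0.566 -0.11   0.044] [ 0.575 -0.117  0.   ]
stand 0.17 383 218 [ 0.594 -0.106  0.144] [ 0.627 -0.131  0.   ]
mat_top 0.75 264 282 [0.439 0.213 0.007] [0.439 0.214 0.006]
spice_jar_mid 0.78 436 218 [ 0.604 -0.258  0.109] [ 0.617 -0.274  0.054]
shaker_mid 0.79 250 239 [0.547 0.244 0.09 ] [0.555 0.25  0.045]
carton_mid 0.92 216 298 [0.389 0.335 0.073] [0.391 0.342 0.037]
```

View pics/scene.png

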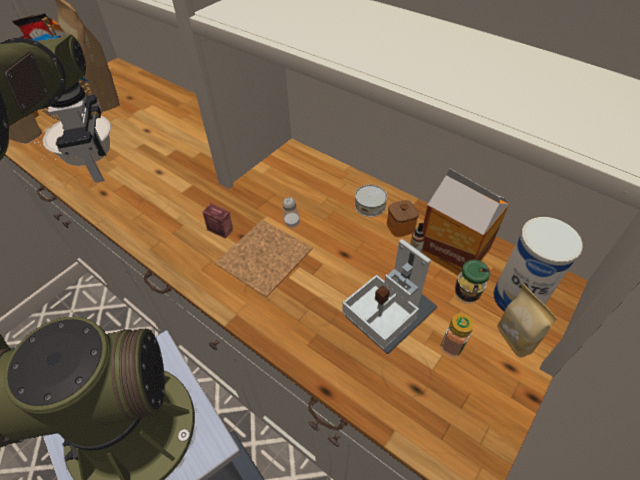

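View pics/top.png

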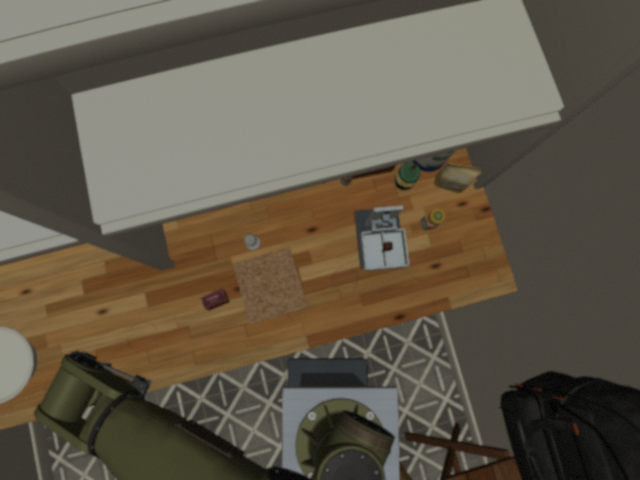

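The scene picture shows the caddy grip at (381,293), the plate at (412,262), the mat at (265,256), and the shelf panel foot at about (225,185). Next I measure the yaw, the panel and the shelf.

```bash
python3 - <<'E'
from h import *
np.set_printoptions(precision=3,suppress=True)
def cloud(c):
    T=T_of(c);u,v=np.meshgrid(np.arange(640),np.arange(480));K=np.array(c['K'])
    P=cv2.undistortPoints(np.stack([u.ravel(),v.ravel()],1).astype(float)[:,None],K,np.array([c['k1'],0,0,0.]))[:,0]
    r=c['range_z'].ravel();X=np.stack([P[:,0]*r,-P[:,1]*r,-r],1)@T[:3,:3].T+T[:3,3]
    X[r<=0]=np.nan;return X.reshape(480,640,3)
for n in ['scene','top']:
    c=camera(n);X=cloud(c)
    S=X[200:380,330:450].reshape(-1,3)
    for lo,hi in [(.165,.2),(.1,.16)]:
        m=(abs(S[:,0]-.61)<.06)&(abs(S[:,1]+.11)<.06)&(S[:,2]>lo)&(S[:,2]<hi);Q=S[m]
        if len(Q)>5:
            rc=cv2.minAreaRect(Q[:,:2].astype(np.float32));print(n,lo,len(Q),Q.mean(0),Q[:,2].max(),rc)
            print(np.array(cv2.boxPoints(rc)))
    m=(abs(S[:,0]-.52)<.09)&(abs(S[:,1]+.12)<.09)&(S[:,2]>.06)&(S[:,2]<.1);Q=S[m]
    if len(Q)>5:print('rim',len(Q),np.median(Q[:,2]),cv2.minAreaRect(Q[:,:2].astype(np.float32)))
    if n=='scene':
        for u,v in [(225,180),(205,100),(195,25),(240,170),(300,50),(500,120),(195,30),(615,175)]: print(u,v,X[v,u])
    else:
        for u,v in [(168,262),(160,230),(105,225),(330,175),(550,115),(470,120)]: print(u,v,X[v,u])
E
```

```text
scene 0.165 396 [ 0.609 -0.114  0.181] 0.19194240214086522 ((0.6107833981513977, -0.11197880655527115), (0.01299155130982399, 0.07630673050880432), 5.198111534118652)
[[ 0.601 -0.075]
 [ 0.608 -0.151]
 [ 0.621 -0.149]
 [ 0.614 -0.073]]
scene 0.1 915 [ 0.599 -0.116  0.124] 0.15979616726641854 ((0.5917110443115234, -0.11496824026107788), (0.04149991273880005, 0.07681159675121307), 10.10937213897705)
[[ 0.565 -0.081]
 [ 0.578 -0.156]
 [ 0.619 -0.149]
 [ 0.605 -0.074]]
rim 1370 0.07534940335322787 ((0.5413491725921631, -0.1170566976070404), (0.13762496411800385, 0.12104031443595886), 5.3752827644348145)
225 180 [0.481 0.476 0.034]
205 100 [0.481 0.481 0.288]
195 25 [0.49  0.458 0.474]
240 170 [0.542 0.5   0.022]
300 50 [0.577 0.2   0.487]
500 120 [ 0.681 -0.161  0.487]
195 30 [0.488 0.458 0.464]
615 175 [ 0.704 -0.332  0.487]
top 0.165 181 [ 0.611 -0.11   0.186] 0.19629574109982317 ((0.6122409701347351, -0.11081623286008835), (0.012385176494717598, 0.07592842727899551), 5.666375160217285)
[[ 0.602 -0.074]
 [ 0.61  -0.149]
 [ 0.622 -0.148]
 [ 0.615 -0.072]]
top 0.1 364 [ 0.597 -0.111  0.121] 0.15998680123427267 ((0.5923768877983093, -0.11055056750774384), (0.07530372589826584, 0.04046650230884552), 89.76285552978516)
[[ 0.572 -0.148]
 [ 0.612 -0.148]
 [ 0.613 -0.073]
 [ 0.572 -0.073]]
rim 503 0.07824954705105824 ((0.5429697036743164, -0.11797334998846054), (0.13699524104595184, 0.1222817674279213), 4.650419235229492)
168 262 [0.488 0.472 0.067]
160 230 [0.583 0.508 0.039]
105 225 [0.502 0.465 0.487]
330 175 [0.599 0.05  0.488]
550 115 [ 0.729 -0.385  0.488]
470 120 [ 0.715 -0.224  0.486]
```

Request:
jog_arm:
  rows:
    - [[0, 0, 0], -6.75, 0.094]
    - [[0, 0, 0], -6.75, 0.094]
    - [[0, 0, 0], -6.75, 0.094]
    - [[0, 0, 0], -6.75, 0.094]
    - [[-0.008, -0.034, -0.004], 0, 0.094]
    - [[-0.008, -0.034, -0.004], 0, 0.094]
    - [[-0.008, -0.034, -0.004], 0, 0.094]
    - [[-0.008, -0.034, -0.004], 0, 0.094]
    - [[-0.008, -0.034, -0.004], 0, 0.094]
    - [[-0.008, -0.034, -0.004], 0, 0.094]
    - [[-0.008, -0.034, -0.004], 0, 0.094]
    - [[-0.008, -0.034, -0.004], 0, 0.094]

```text
time_s: 2.2
ee_pos: [0.2925, 0.2443, 0.2095]
eef_rot: [3.141, 0.001, -3.05]
force: [0.1, -1.0, 0.0]
grip_width: 0.094
grip_force: 0.0
```

Request:
jog_arm:
  rows:
    - [[-0.008, -0.032, -0.002], 0, 0.094]
    - [[-0.008, -0.032, -0.002], 0, 0.094]
    - [[-0.008, -0.032, -0.002], 0, 0.094]
    - [[-0.012, -0.032, -0.002], 0, 0.094]
    - [[-0.012, -0.032, -0.002], 0, 0.094]
    - [[-0.012, -0.032, -0.002], 0, 0.094]
    - [[-0.012, -0.032, -0.002], 0, 0.094]
    - [[-0.014, -0.032, -0.002], 0, 0.094]
    - [[-0.014, -0.032, -0.002], 0, 0.094]
    - [[-0.014, -0.032, -0.002], 0, 0.094]
    - [[-0.014, -0.032, -0.002], 0, 0.094]
    - [[-0.014, -0.032, -0.002], 0, 0.094]

```text
time_s: 3.2
ee_pos: [0.4695, -0.1255, 0.2333]
eef_rot: [-3.141, 0.0, -3.05]
force: [0.3, 1.4, 0.2]
grip_width: 0.0939
grip_force: 0.0
```

Request:
jog_arm:
  rows:
    - [[0, 0, 0], 0, 0.094]
    - [[0, 0, 0], 0, 0.094]
    - [[0, 0, 0], 0, 0.094]

```text
time_s: 3.45
ee_pos: [0.4686, -0.1232, 0.233]
eef_rot: [3.141, -0.0, -3.05]
force: [-0.7, 0.4, -0.1]
grip_width: 0.0939
grip_force: 0.0
```

```bash
python3 - <<'E'
from h import *
np.set_printoptions(precision=4,suppress=True)
o=get_obs();c=camera('wrist');save(c,'w1');print(o['ee_pos'],o['eef_rot'],o['qpos'],o['force']);print(T_of(c,o))
for l,z in dict(caddy_grip=.135,caddy_bar=.105,slot=.14,saddle=.095,caddy_base=.04).items():
    for d in spot_point(l,c)[:2]:
        u,v=d['at'][0]*640,d['at'][1]*480;print(l,round(d['p'],2),int(u),int(v),pt(c,u,v,o),pt(c,u,v,o,z=z))
E
```

```text
[ 0.4686 -0.1232  0.233 ] [ 3.1413 -0.0004 -3.0503] [-0.3328  0.113   1.6158  0.0001  1.4133 -1.9949] [-0.717   0.4091 -0.1267]
[[-0.093  -0.9569 -0.2751  0.3868]
 [ 0.9957 -0.0893 -0.0261 -0.1295]
 [ 0.0004 -0.2763  0.9611  0.4409]
 [ 0.      0.      0.      1.    ]]
caddy_grip 0.94 316 290 [ 0.5183 -0.1184  0.1355] [ 0.5185 -0.1184  0.135 ]
caddy_bar 0.76 315 358 [ 0.5885 -0.1126  0.1183] [ 0.5968 -0.1119  0.105 ]
caddy_bar 0.42 316 392 [ 0.6019 -0.1102  0.1466] [ 0.6323 -0.1075  0.105 ]
slot 0.62 320 260 [ 0.5207 -0.1148  0.0572] [ 0.4918 -0.118   0.14  ]
saddle 0.64 313 352 [ 0.5835 -0.1148  0.1176] [ 0.5972 -0.1138  0.095 ]
caddy_base 0.9 317 260 [ 0.5155 -0.1177  0.0729] [ 0.527  -0.1166  0.04  ]
```

View pics/w1.png

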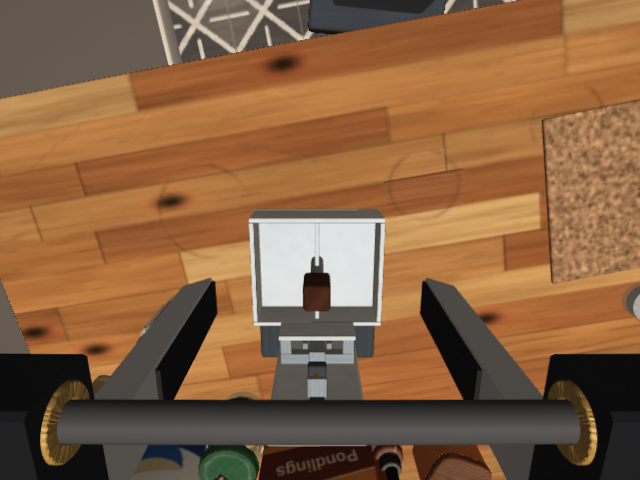

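The wrist view is aligned with the tray. The grip's top face lies at rows 292–310, columns 303–330.

```bash
python3 - <<'E'
from h import *
np.set_printoptions(precision=4,suppress=True)
o=get_obs();c=camera('wrist')
for u,v in [(316.5,293),(316.5,301),(316.5,310),(303,301),(330,301),(316,303),(316,298)]:print(u,v,pt(c,u,v,o),pt(c,u,v,o,z=.135))
im=c['image'][262:336:1,316].astype(int).sum(1);print(list(enumerate(im,262)))
print(list(enumerate(c['image'][301,295:340].astype(int).sum(1),295)))
E
```

```text
316.5 293 [ 0.5208 -0.118   0.1357] [ 0.5211 -0.118   0.135 ]
316.5 301 [ 0.5277 -0.1174  0.1355] [ 0.5279 -0.1173  0.135 ]
316.5 310 [ 0.5358 -0.1166  0.1346] [ 0.5356 -0.1166  0.135 ]
303 301 [ 0.5296 -0.1279  0.1336] [ 0.5289 -0.1279  0.135 ]
330 301 [ 0.5278 -0.1066  0.133 ] [ 0.5269 -0.1068  0.135 ]
316 303 [ 0.5294 -0.1176  0.1356] [ 0.5297 -0.1176  0.135 ]
316 298 [ 0.5253 -0.118   0.1353] [ 0.5254 -0.118   0.135 ]
[(262, np.int64(657)), (263, np.int64(658)), (264, np.int64(578)), (265, np.int64(356)), (266, np.int64(169)), (267, np.int64(172)), (268, np.int64(173)), (269, np.int64(172)), (270, np.int64(169)), (271, np.int64(144)), (272, np.int64(82)), (273, np.int64(42)), (274, np.int64(47)), (275, np.int64(50)), (276, np.int64(46)), (277, np.int64(47)), (278, np.int64(47)), (279, np.int64(50)), (280, np.int64(51)), (281, np.int64(47)), (282, np.int64(50)), (283, np.int64(50)), (284, np.int64(51)), (285, np.int64(68)), (286, np.int64(99)), (287, np.int64(121)), (288, np.int64(127)), (289, np.int64(128)), (290, np.int64(129)), (291, np.int64(131)), (292, np.int64(129)), (293, 
[... 1229 characters left out ...]
8, np.int64(129)), (309, np.int64(128)), (310, np.int64(125)), (311, np.int64(133)), (312, np.int64(137)), (313, np.int64(140)), (314, np.int64(142)), (315, np.int64(144)), (316, np.int64(149)), (317, np.int64(146)), (318, np.int64(148)), (319, np.int64(151)), (320, np.int64(151)), (321, np.int64(151)), (322, np.int64(153)), (323, np.int64(150)), (324, np.int64(147)), (325, np.int64(144)), (326, np.int64(138)), (327, np.int64(129)), (328, np.int64(130)), (329, np.int64(157)), (330, np.int64(435)), (331, np.int64(684)), (332, np.int64(682)), (333, np.int64(682)), (334, np.int64(681)), (335, np.int64(681)), (336, np.int64(681)), (337, np.int64(680)), (338, np.int64(682)), (339, np.int64(682))]
```

Request:
jog_arm:
  rows:
    - [[-0.0285, 0, 0], 0, 0.094]
    - [[-0.0285, 0, 0], 0, 0.094]
    - [[0, 0, 0.018], 0, 0.094]
    - [[0, 0, 0.02], 0, 0.094]
    - [[0, 0, 0.02], 0, 0.094]
    - [[0, 0, 0.02], 0, 0.08]
    - [[0, 0, 0.02], 0, 0.07]
    - [[0, 0, 0.02], 0, 0.06]
    - [[0, 0, 0.01], 0, 0.05]
    - [[0, 0, 0.005], 0, 0.05]
    - [[0, 0, 0], 0, 0.05]
    - [[0, 0, 0], 0, 0.05]

```text
time_s: 4.8
ee_pos: [0.5261, -0.1185, 0.101]
eef_rot: [-3.141, 0.001, -3.05]
force: [1.0, 0.2, 0.9]
grip_width: 0.0514
grip_force: 0.0
```

```bash
python3 - <<'E'
from h import *
np.set_printoptions(precision=4,suppress=True)
o=get_obs();c=camera('wrist');save(c,'w2');print(o['ee_pos'],o['eef_rot'],o['force'],o['moment'],o['grip_width'])
E
```

```text
[ 0.5261 -0.1185  0.101 ] [-3.1412  0.001  -3.05  ] [1.0364 0.1555 0.8805] [0.0461 0.0099 0.052 ] 0.051421898141430486
```

View pics/w2.png

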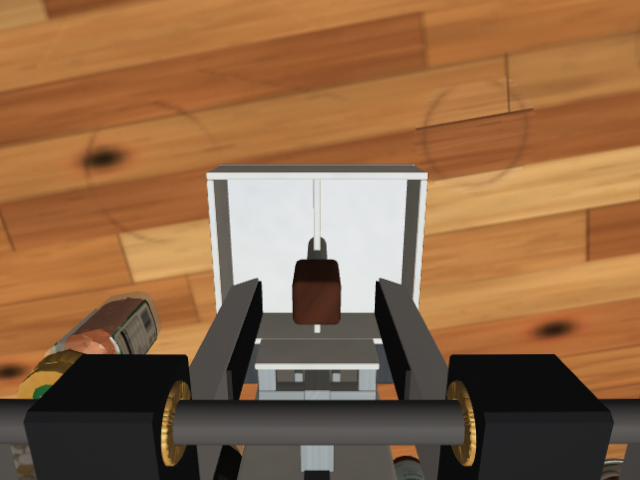

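The grip (columns 293–340) sits centred between the fingertips (262 and 376), so I close softly and then firmly.

Request:
jog_arm:
  squeeze: 4
  rows:
    - [[0, 0, 0], 0, 0.04]
    - [[0, 0, 0], 0, 0.034]
    - [[0, 0, 0], 0, 0.03]
    - [[0, 0, 0], 0, 0.026]
    - [[0, 0, 0], 0, 0.022]
    - [[0, 0, 0], 0, 0.018]
    - [[0, 0, 0], 0, 0.014]
    - [[0, 0, 0], 0, 0.01]
    - [[0, 0, 0], 0, 0.01]
    - [[0, 0, 0], 0, 0.01]

```text
time_s: 5.68
ee_pos: [0.5257, -0.1185, 0.1003]
eef_rot: [-3.141, 0.0, -3.05]
force: [-1.3, -0.2, 1.3]
grip_width: 0.0217
grip_force: 4.0
```

Request:
jog_arm:
  squeeze: 60
  rows:
    - [[0, 0, 0], 0, 0]
    - [[0, 0, 0], 0, 0]
    - [[0, 0, 0], 0, 0]
    - [[0, 0, 0], 0, 0]
    - [[0, 0, 0], 0, 0]
    - [[0, 0, 0], 0, 0]

```text
time_s: 6.18
ee_pos: [0.5257, -0.1185, 0.1002]
eef_rot: [-3.142, 0.0, -3.05]
force: [-1.1, -1.0, 3.9]
grip_width: 0.0207
grip_force: 60.0
```

```bash
python3 - <<'E'
from h import *
np.set_printoptions(precision=4,suppress=True)
o=get_obs();print(o['ee_pos'],o['eef_rot'],o['force'],o['moment'],o['grip_width'],o['grip_force'])
E
```

```text
[ 0.5257 -0.1185  0.1002] [-3.1415  0.0001 -3.0502] [-1.1061 -0.9642  3.9242] [-0.4195  0.2328 -0.0798] 0.020744503164235803 60.00568091869354
```

Request:
jog_arm:
  rows:
    - [[0, 0, -0.001], 0, 0]
    - [[0, 0, -0.001], 0, 0]
    - [[0, 0, -0.001], 0, 0]
    - [[0, 0, -0.001], 0, 0]

```text
time_s: 6.52
ee_pos: [0.5258, -0.1182, 0.104]
eef_rot: [3.141, 0.0, -3.05]
force: [3.8, -0.1, -4.6]
grip_width: 0.0213
grip_force: 60.0
```

Request:
jog_arm:
  rows:
    - [[0, 0, -0.001], 0, 0]
    - [[0, 0, -0.001], 0, 0]
    - [[0, 0, -0.001], 0, 0]
    - [[0, 0, -0.001], 0, 0]

```text
time_s: 6.85
ee_pos: [0.5258, -0.1184, 0.1082]
eef_rot: [3.142, 0.0, -3.05]
force: [5.9, 0.9, -4.9]
grip_width: 0.0214
grip_force: 60.0
```

Request:
jog_arm:
  rows:
    - [[-0.0005, 0, -0.001], 0, 0]
    - [[0, 0, -0.001], 0, 0]
    - [[0, 0, 0], 0, 0]

```text
time_s: 7.1
ee_pos: [0.526, -0.1185, 0.1103]
eef_rot: [-3.142, -0.001, -3.05]
force: [0.2, -0.2, -2.7]
grip_width: 0.0211
grip_force: 60.0
```

Request:
jog_arm:
  rows:
    - [[0, 0, -0.001], 0, 0]
    - [[0, 0, -0.001], 0, 0]
    - [[0, 0, 0], 0, 0]

```text
time_s: 7.35
ee_pos: [0.5261, -0.1184, 0.1123]
eef_rot: [-3.142, -0.0, -3.05]
force: [-0.3, 0.1, -1.7]
grip_width: 0.021
grip_force: 60.0
```

Request:
jog_arm:
  rows:
    - [[0, 0, -0.001], 0, 0]
    - [[0, 0, -0.001], 0, 0]
    - [[0, 0, 0], 0, 0]

```text
time_s: 7.6
ee_pos: [0.5262, -0.1184, 0.1144]
eef_rot: [-3.142, 0.0, -3.05]
force: [0.0, -0.2, -2.7]
grip_width: 0.0208
grip_force: 60.0
```

Request:
jog_arm:
  rows:
    - [[0, 0, -0.001], 0, 0]
    - [[0, 0, -0.001], 0, 0]
    - [[0, 0, 0], 0, 0]

```text
time_s: 7.85
ee_pos: [0.5266, -0.1183, 0.1161]
eef_rot: [-3.142, 0.001, -3.05]
force: [4.8, 0.3, -7.4]
grip_width: 0.0209
grip_force: 60.0
```

Request:
jog_arm:
  rows:
    - [[0, 0, -0.001], 0, 0]
    - [[0, 0, -0.001], 0, 0]
    - [[0, 0, 0], 0, 0]

```text
time_s: 8.1
ee_pos: [0.5272, -0.1182, 0.1178]
eef_rot: [-3.142, 0.002, -3.05]
force: [13.4, 0.1, -13.9]
grip_width: 0.0209
grip_force: 60.0
```

Request:
jog_arm:
  rows:
    - [[0, 0, -0.001], 0, 0]
    - [[0, 0, -0.001], 0, 0]
    - [[0, 0, 0], 0, 0]

```text
time_s: 8.35
ee_pos: [0.5274, -0.1182, 0.1195]
eef_rot: [-3.141, 0.002, -3.05]
force: [15.3, -1.0, -16.5]
grip_width: 0.0209
grip_force: 60.0
```

Request:
jog_arm:
  rows:
    - [[-0.001, 0, 0], 0, 0]
    - [[0, 0, 0], 0, 0]
    - [[0, 0, 0], 0, 0]

```text
time_s: 8.6
ee_pos: [0.5272, -0.1183, 0.1196]
eef_rot: [3.141, -0.0, -3.05]
force: [5.4, -0.3, -9.3]
grip_width: 0.0209
grip_force: 60.0
```

```bash
python3 - <<'E'
from h import *
np.set_printoptions(precision=4,suppress=True)
o=get_obs();c=camera('wrist');save(c,'w3');s=camera('scene');cv2.imwrite('pics/s3.png',cv2.resize(s['image'][220:360,330:470,::-1],None,fx=4,fy=4,interpolation=cv2.INTER_CUBIC))
print(o['ee_pos'],o['eef_rot'],o['force'],o['moment'],o['grip_width'])
for z in [0]:
  T=T_of(s);print(T)
E
```

```text
[ 0.5272 -0.1183  0.1196] [ 3.1415 -0.0005 -3.0503] [ 5.3708 -0.3435 -9.267 ] [-0.1897 -0.7092 -0.048 ] 0.02087121065838856
[[ 0.7937  0.47   -0.3861  0.1475]
 [-0.6081  0.5972 -0.523  -0.4427]
 [-0.0152  0.65    0.7598  0.8622]
 [ 0.      0.      0.      1.    ]]
```

View pics/w3.png

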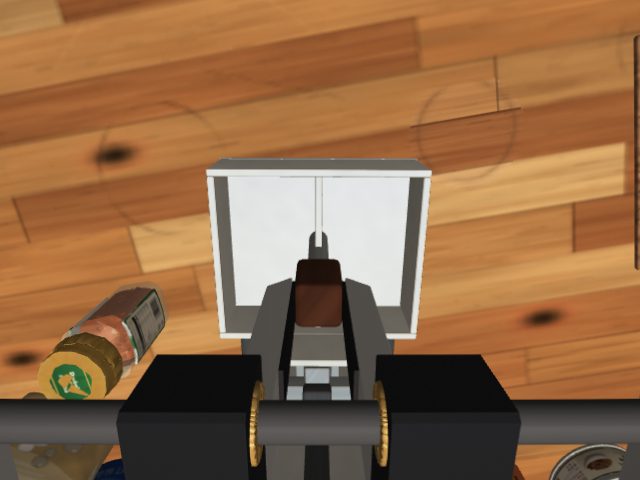

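The tray is level in view, and lifting is nearly clean. Contact with the keeper came at z≈0.115.

Request:
jog_arm:
  rows:
    - [[-0.0005, 0, 0], 0, 0]
    - [[0, 0, -0.001], 0, 0]
    - [[0, 0, -0.001], 0, 0]
    - [[0, 0, 0], 0, 0]

```text
time_s: 9.03
ee_pos: [0.5276, -0.1183, 0.1222]
eef_rot: [3.142, -0.0, -3.05]
force: [2.7, -0.6, -9.4]
grip_width: 0.0209
grip_force: 60.0
```

Request:
jog_arm:
  rows:
    - [[-0.0003, 0, 0], 0, 0]
    - [[0, 0, -0.001], 0, 0]
    - [[0, 0, -0.001], 0, 0]
    - [[0, 0, 0], 0, 0]

```text
time_s: 9.37
ee_pos: [0.5279, -0.1183, 0.1243]
eef_rot: [-3.142, -0.0, -3.05]
force: [-0.1, -0.6, -8.6]
grip_width: 0.0207
grip_force: 60.0
```

Request:
jog_arm:
  rows:
    - [[0, 0, -0.0008], 0, 0]
    - [[0, 0, 0], 0, 0]
    - [[0, 0, 0], 0, 0]

```text
time_s: 9.62
ee_pos: [0.5279, -0.1182, 0.1249]
eef_rot: [3.142, -0.0, -3.05]
force: [0.0, -2.1, -7.9]
grip_width: 0.0205
grip_force: 60.0
```

Request:
jog_arm:
  rows:
    - [[0, 0, -0.0007], 0, 0]
    - [[0, 0, 0], 0, 0]
    - [[0, 0, 0], 0, 0]

```text
time_s: 9.87
ee_pos: [0.528, -0.1182, 0.1256]
eef_rot: [3.142, -0.0, -3.05]
force: [0.2, -0.7, -8.1]
grip_width: 0.0208
grip_force: 60.0
```

Request:
jog_arm:
  rows:
    - [[0, 0, -0.0004], 0, 0]
    - [[0.001, 0, 0], 0, 0]
    - [[0.001, 0, 0], 0, 0]
    - [[0, 0, 0], 0, 0]

```text
time_s: 10.2
ee_pos: [0.5267, -0.1184, 0.1264]
eef_rot: [-3.141, 0.002, -3.05]
force: [6.0, -0.4, -8.8]
grip_width: 0.0207
grip_force: 60.0
```

Request:
jog_arm:
  rows:
    - [[0.0005, 0, 0], 0, 0]
    - [[0.0005, 0, 0], 0, 0]
    - [[0, 0, 0], 0, 0]

```text
time_s: 10.45
ee_pos: [0.5252, -0.1185, 0.1264]
eef_rot: [-3.141, 0.001, -3.05]
force: [4.0, -0.4, -5.9]
grip_width: 0.021
grip_force: 60.0
```

Request:
jog_arm:
  rows:
    - [[0.0005, 0, 0], 0, 0]
    - [[0.0005, 0, 0], 0, 0]
    - [[0, 0, 0], 0, 0]

```text
time_s: 10.7
ee_pos: [0.524, -0.1185, 0.1261]
eef_rot: [3.142, 0.0, -3.05]
force: [3.6, -0.6, -6.2]
grip_width: 0.0209
grip_force: 60.0
```

Request:
jog_arm:
  rows:
    - [[0.0005, 0, 0], 0, 0]
    - [[0.0005, 0, 0], 0, 0]
    - [[0, 0, 0], 0, 0]

```text
time_s: 10.95
ee_pos: [0.523, -0.1187, 0.1261]
eef_rot: [3.142, 0.0, -3.05]
force: [4.0, 0.3, -5.9]
grip_width: 0.0211
grip_force: 60.0
```

Past the tip. I'm drawing on.

Request:
jog_arm:
  rows:
    - [[0.0015, 0, 0], 0, 0]
    - [[0.0015, 0, 0], 0, 0]
    - [[0.0015, 0, 0], 0, 0]
    - [[0.0015, 0, 0], 0, 0]
    - [[0, 0, 0], 0, 0]

```text
time_s: 11.37
ee_pos: [0.5168, -0.1193, 0.1261]
eef_rot: [-3.142, -0.0, -3.05]
force: [2.2, 0.2, -5.2]
grip_width: 0.021
grip_force: 60.0
```

Request:
jog_arm:
  rows:
    - [[0.0015, 0, 0], 0, 0]
    - [[0.0015, 0, 0], 0, 0]
    - [[0.0015, 0, 0], 0, 0]
    - [[0.0015, 0, 0], 0, 0]
    - [[0.0015, 0, 0], 0, 0]
    - [[0.0015, 0, 0], 0, 0]
    - [[0, 0, 0], 0, 0]

```text
time_s: 11.95
ee_pos: [0.5078, -0.1201, 0.1262]
eef_rot: [-3.142, -0.0, -3.05]
force: [-0.0, -0.6, -3.0]
grip_width: 0.0211
grip_force: 60.0
```

Request:
jog_arm:
  rows:
    - [[0.0015, 0, 0], 0, 0]
    - [[0.0015, 0, 0], 0, 0]
    - [[0.0015, 0, 0], 0, 0]
    - [[0.0015, 0, 0], 0, 0]
    - [[0.0015, 0, 0], 0, 0]
    - [[0.0015, 0, 0], 0, 0]
    - [[0, 0, 0], 0, 0]

```text
time_s: 12.53
ee_pos: [0.4989, -0.1209, 0.1261]
eef_rot: [-3.142, -0.0, -3.05]
force: [0.7, 1.1, -1.9]
grip_width: 0.021
grip_force: 60.0
```

Request:
jog_arm:
  rows:
    - [[0.003, 0, 0], 0, 0]
    - [[0.006, 0, 0], 0, 0]
    - [[0.009, 0, 0], 0, 0]
    - [[0.012, 0, 0], 0, 0]
    - [[0.012, 0, 0], 0, 0]
    - [[0.012, 0, 0], 0, 0]
    - [[0.009, 0, 0], 0, 0]
    - [[0.006, 0, 0], 0, 0]
    - [[0.003, 0, 0], 0, 0]
    - [[0, 0, 0], 0, 0]
    - [[0, 0, 0], 0, 0]

```text
time_s: 13.45
ee_pos: [0.4276, -0.1275, 0.1262]
eef_rot: [-3.141, 0.0, -3.05]
force: [-0.0, -0.6, -2.1]
grip_width: 0.0207
grip_force: 60.0
```

```bash
python3 - <<'E'
from h import *
np.set_printoptions(precision=4,suppress=True)
o=get_obs();print(o['ee_pos'],o['force'])
for n,C in [('scene',[(264,223),(311,250),(267,293),(218,262)]),('top',[(234,262),(294,248),(305,308),(248,322)])]:
    c=camera(n);P=np.array([pt(c,u,v,z=.006) for u,v in C]);print(n,P[:,:2],P.mean(0),np.linalg.norm(P-np.roll(P,1,0),axis=1))
    for d in spot_point('mat_top',c)[:1]: print(d, pt(c,d['at'][0]*640,d['at'][1]*480,z=.006))
    x,y,w,h=(190,190,200,160) if n=='scene' else (200,220,160,130)
    cv2.imwrite('pics/m_%s.png'%n,cv2.resize(c['image'][y:y+h,x:x+w,::-1],None,fx=4,fy=4 if h<=150 else 3.75 if 0 else 3.5,interpolation=cv2.INTER_CUBIC))
E
```

```text
[ 0.4276 -0.1275  0.1262] [-0.0084 -0.5634 -2.0662]
scene [[0.4908 0.2909]
 [0.5344 0.1393]
 [0.3772 0.0986]
 [0.3306 0.2506]] [0.4333 0.1948 0.006 ] [0.1652 0.1577 0.1623 0.159 ]
{'at': [0.637, 0.5546], 'p': 0.72} [ 0.689  -0.0469  0.006 ]
top [[0.497  0.3008]
 [0.5385 0.1297]
 [0.3674 0.0971]
 [0.3279 0.2565]] [0.4327 0.196  0.006 ] [0.1749 0.1761 0.1741 0.1642]
{'at': [0.4156, 0.5927], 'p': 0.63} [0.4332 0.2081 0.006 ]
```

View pics/m_top.png

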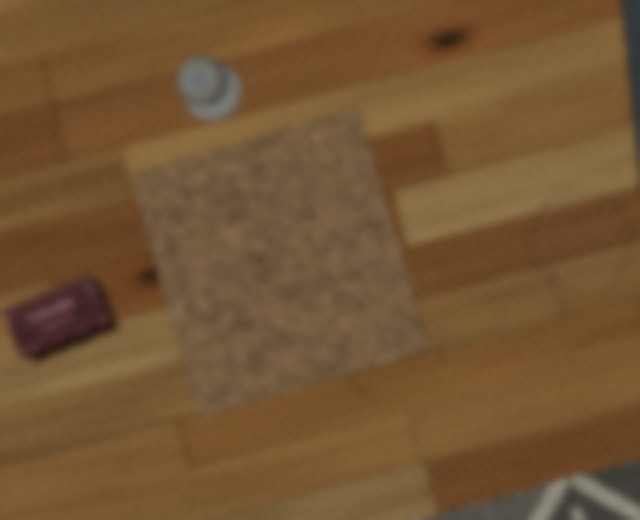

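The mat corners in the picture give a centre at full-image pixel (270,285), i.e. (0.433, 0.196), and the scene picture agrees.

Request:
jog_arm:
  rows:
    - [[-0.002, 0.008, -0.002], 0, 0]
    - [[-0.002, 0.016, -0.002], 0, 0]
    - [[-0.003, 0.024, -0.002], 0, 0]
    - [[-0.003, 0.028, -0.002], 0, 0]
    - [[-0.003, 0.028, -0.002], 0, 0]
    - [[-0.003, 0.028, -0.002], 0, 0]
    - [[-0.003, 0.028, -0.002], 0, 0]
    - [[-0.003, 0.028, 0], 0, 0]
    - [[-0.003, 0.028, 0], 0, 0]
    - [[-0.003, 0.028, 0], 0, 0]
    - [[-0.002, 0.024, 0], 0, 0]
    - [[-0.002, 0.02, 0], 0, 0]

```text
time_s: 14.65
ee_pos: [0.4325, 0.1646, 0.1402]
eef_rot: [3.141, 0.0, -3.049]
force: [-0.0, -0.4, -2.1]
grip_width: 0.0211
grip_force: 60.0
```

Request:
jog_arm:
  rows:
    - [[-0.001, 0.014, 0], 0, 0]
    - [[-0.001, 0.01, 0], 0, 0]
    - [[-0.001, 0.006, 0], 0, 0]
    - [[0, 0.003, 0], 0, 0]
    - [[0, 0, 0], 0, 0]
    - [[0, 0, 0], 0, 0]
    - [[0, 0, 0], 0, 0]

```text
time_s: 15.23
ee_pos: [0.433, 0.1948, 0.1401]
eef_rot: [-3.141, -0.0, -3.051]
force: [-0.7, 0.3, -2.7]
grip_width: 0.0208
grip_force: 60.0
```

```bash
python3 - <<'E'
from h import *
np.set_printoptions(precision=4,suppress=True)
o=get_obs();c=camera('wrist');save(c,'w4');print(o['ee_pos'],o['force'],o['eef_rot'])
T=T_of(c,o)
E
```

```text
[0.433  0.1948 0.1401] [-0.6779  0.3409 -2.7148] [-3.1415 -0.0001 -3.0509]
```

View pics/w4.png

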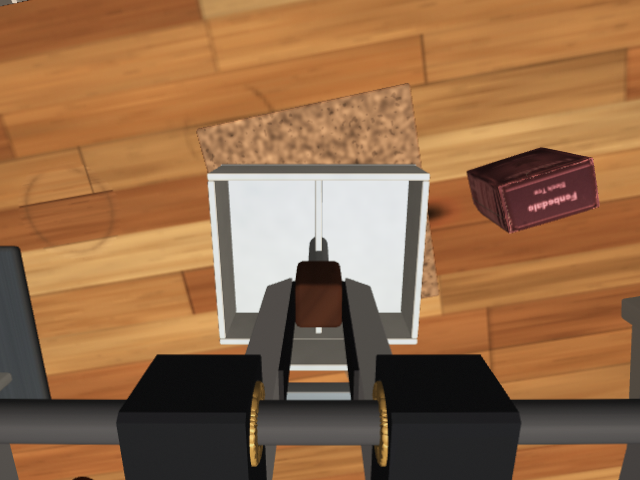

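The mat's near corners show at (197,130) and (410,84), with its right edge running to (440,297); the carton is clear. I check the centre from these.

```bash
python3 - <<'E'
from h import *
np.set_printoptions(precision=4,suppress=True)
o=get_obs();c=camera('wrist')
A,B,C=[pt(c,u,v,o,z=.006)[:2] for u,v in [(197,130),(410,84),(440,297)]]
d=(B-A);L=np.linalg.norm(d);e=d/L;n=np.array([e[1],-e[0]]);n*=np.sign(n[0])
print(A,B,C,L,e,n,(C-B)/np.linalg.norm(C-B),[(A+B)/2+n*s for s in(.085,.09)])
E
```

```text
[0.3719 0.0952] [0.3227 0.2563] [0.4947 0.3092] 0.16840951967035672 [-0.2918  0.9565] [0.9565 0.2918] [0.9558 0.294 ] [array([0.4286, 0.2006]), array([0.4334, 0.202 ])]
```

Request:
jog_arm:
  rows:
    - [[0, 0, 0.005], 0, 0]
    - [[0, 0, 0.01], 0, 0]
    - [[0, 0, 0.01], 0, 0]
    - [[0, 0, 0.01], 0, 0]
    - [[0, 0, 0.01], 0, 0]
    - [[0, 0, 0.008], 0, 0]
    - [[0, 0, 0.005], 0, 0]
    - [[0, 0, 0.003], 0, 0]
    - [[0, 0, 0], 0, 0]
    - [[0, 0, 0], 0, 0]

```text
time_s: 16.17
ee_pos: [0.4331, 0.1955, 0.0792]
eef_rot: [3.142, 0.0, -3.05]
force: [-0.6, -0.4, -2.2]
grip_width: 0.0209
grip_force: 60.0
```

Request:
jog_arm:
  rows:
    - [[0, 0.002, 0.001], 0, 0]
    - [[0, 0.002, 0.002], 0, 0]
    - [[0, 0, 0.002], 0, 0]
    - [[0, 0, 0.002], 0, 0]
    - [[0, 0, 0.001], 0, 0]
    - [[0, 0, 0.001], 0, 0]
    - [[0, 0, 0], 0, 0]

```text
time_s: 16.75
ee_pos: [0.4325, 0.1993, 0.0698]
eef_rot: [-3.142, -0.0, -3.05]
force: [-0.6, -0.2, -1.6]
grip_width: 0.0209
grip_force: 60.0
```

Request:
jog_arm:
  rows:
    - [[0, 0, 0.0007], 0, 0]
    - [[0, 0, 0.0007], 0, 0]
    - [[0, 0, 0], 0, 0]

```text
time_s: 17.0
ee_pos: [0.4326, 0.1993, 0.0685]
eef_rot: [-3.142, -0.0, -3.05]
force: [0.0, -0.2, -2.1]
grip_width: 0.0211
grip_force: 60.0
```

Request:
jog_arm:
  rows:
    - [[0, 0, 0.0007], 0, 0]
    - [[0, 0, 0.0007], 0, 0]
    - [[0, 0, 0], 0, 0]

```text
time_s: 17.25
ee_pos: [0.4326, 0.1994, 0.0672]
eef_rot: [-3.142, -0.0, -3.05]
force: [0.1, 0.1, -2.6]
grip_width: 0.0208
grip_force: 60.0
```

Request:
jog_arm:
  rows:
    - [[0, 0, 0.0005], 0, 0]
    - [[0, 0, 0.0005], 0, 0]
    - [[0, 0, 0], 0, 0]

```text
time_s: 17.5
ee_pos: [0.4324, 0.1994, 0.0668]
eef_rot: [-3.142, -0.0, -3.05]
force: [-5.0, -2.2, 8.9]
grip_width: 0.0209
grip_force: 60.0
```

Touchdown. I release softly and retreat upward.

Request:
jog_arm:
  squeeze: 5
  rows:
    - [[0, 0, 0], 0, 0]
    - [[0, 0, 0], 0, 0]
    - [[0, 0, 0], 0, 0.023]
    - [[0, 0, 0], 0, 0.026]
    - [[0, 0, 0], 0, 0.03]
    - [[0, 0, 0], 0, 0.036]
    - [[0, 0, 0], 0, 0.044]
    - [[0, 0, 0], 0, 0.05]
    - [[0, 0, 0], 0, 0.056]
    - [[0, 0, 0], 0, 0.056]

```text
time_s: 18.33
ee_pos: [0.4326, 0.1994, 0.0662]
eef_rot: [-3.142, -0.0, -3.05]
force: [-0.1, 0.3, -0.1]
grip_width: 0.0551
grip_force: 0.0
```

Request:
jog_arm:
  rows:
    - [[0, 0, -0.005], 0, 0.056]
    - [[0, 0, -0.01], 0, 0.056]
    - [[0, 0, -0.015], 0, 0.056]
    - [[0, 0, -0.02], 0, 0.056]
    - [[0, 0, -0.02], 0, 0.056]
    - [[0, 0, -0.02], 0, 0.056]
    - [[0, 0, -0.02], 0, 0.056]
    - [[0, 0, -0.01], 0, 0.056]
    - [[0, 0, 0], 0, 0.056]
    - [[0, 0, 0], 0, 0.056]

```text
time_s: 19.17
ee_pos: [0.4326, 0.1994, 0.1862]
eef_rot: [3.141, 0.0, -3.05]
force: [0.7, 0.5, -0.6]
grip_width: 0.0562
grip_force: 0.0
```

```bash
python3 - <<'E'
from h import *
np.set_printoptions(precision=4,suppress=True)
o=get_obs();c=camera('wrist');save(c,'w5');print(o['ee_pos'],o['force'],o['grip_width'])
for d in spot_point('caddy_grip',c)[:1]: print(d,pt(c,d['at'][0]*640,d['at'][1]*480,o))
E
```

```text
[0.4326 0.1994 0.1862] [ 0.6661  0.5121 -0.6045] 0.05619193537686765
{'at': [0.4917, 0.4727], 'p': 0.84} [0.428  0.1979 0.1018]
```

View pics/w5.png

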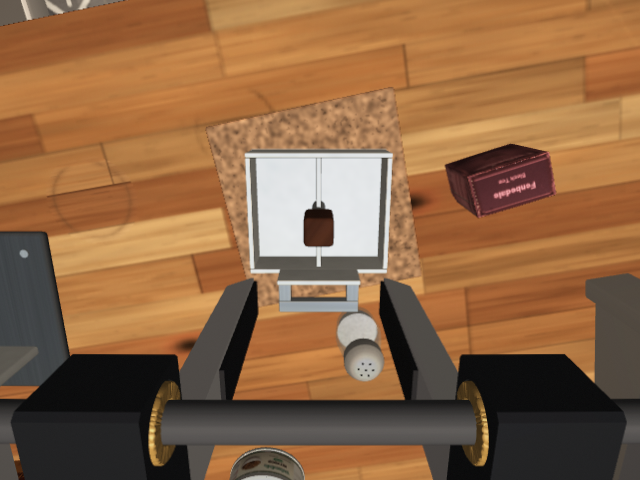

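The caddy stands upright on the mat, grip at (319,227). The gripper is clear, and the shaker and carton are undisturbed.

```bash
python3 -c "
from station import *
print(hand_in())"
```

```text
the job is handed in; nothing more can be done
None
```

I lifted the caddy off its hook, set it down upright near the middle of the cork mat (about 3 mm off by my measurements), let go, and handed the job in at about 19 s; the verdict was not shown.

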